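Slip the separator into the strip bay and hold the row tight

ROBOT

A 7-joint arm with a two-finger parallel gripper is mounted at the origin on the work surface. World frame = base frame: x ahead of the robot, y to its left, z up, the work surface at z = 0. Lengths are in m, angles in degrees, forces in N, time in s.
With the tool pointing down it reaches from about 0.425 to 0.875 m from the base axis. Payload 4.7 kg.
Tool frame: the origin (TCP) lies midway between the tips of the shut fingers; the grasp point (between the pads) lies 19 mm behind it; z points along the fingers, x is the direction in which the jaws open and shut, and the axes are right-handed (so a half turn about z gives the same grasp; the last joint's range is limited). The gripper opens to 87 mm and grips with 3 to 60 N. Pads are 19 mm wide; open, the fingers measure 117 mm over their backs; the gripper's body (75 mm by 190 mm) begins 51 mm behind the grasp point.
Start: joints at [68.188, 18.392, -4.016, 83.108, 1.295, 78.541, -3.26], TCP at [0.25, -0.6, 0.223] pointing down, gripper open.
Joint ranges: [-163.93, 163.93], [-17.29, 119.83], [-79.2, 71.16], [3.27, 140.29], [-89.18, 269.18], [5.43, 117.66], [-154.24, 154.24]. Speed limits (degrees/s): [147.25, 147.25, 180, 180, 180, 180, 180].

INTERFACE

Orientations are given as [roll, pitch, yaw] about the fixed x, y, z axes, in that order (R = Rz(yaw) Ry(pitch) Rx(roll)).
In Python, from cell import sense, eyes, job gives the robot as it stands. The module is installed in compiled form; this text tells all that it offers.
- The arm moves only by the tool step_arm, never from a script. Its argument "moves" is text: rows parted by semicolons, each of 7 numbers parted by spaces: the shift along the world's x, y, z in units of 30 mm (1.0 is 30 mm), then the turn, a rotation vector about the world's x, y, z in units of 0.08 rad (1.0 is 0.08 rad), then the finger opening in mm, from 0 to 87. A call has 1 to 12 rows; each row shifts and turns the commanded pose from where the row before left it; what a row does not reach is not made up. A row lasts 1/10 s, in which the tool goes at most 50 mm and 8.59 degrees, less where a joint would pass 70% of its speed; a pose out of reach is approached as far as the arm can. A call with a number of a shift or a turn outside -1 to 1 is refused whole. A call with a gripper value outside its range is refused whole. The fingers move at their own pace and stop on an object; "newtons" is the grip in N (left out, the last holds). Time passes only in rows, so rows that do not move let the fingers close. It gives the time, the measured TCP pose, the force and the opening at its end, in the units of the state.
- sense(): the state, without advancing time (a new reading comes with each control period).
- eyes.capture(name): name is "scene" or "top" or "wrist"; returns a dict with "frame" (384x512x3 uint8, red, green, blue), "vertical_fov" (degrees; the focal length in pixels is half the picture's height over the tangent of half this angle, whatever the lens; pixels are square), "cx", "cy" (the principal point, pixels), "R" (3x3) and "t" (3): a world point X has camera coordinates R X + t. Camera axes: x right, y down, z forward; pixel columns grow to the right and rows downward; lengths in m; the calibration is good to about 2 mm. A picture is of the moment at which its call begins. There is no depth.
- job.job_done(): hands the job in, once; it reports no verdict.
The state is a dict: "time": time; "q": joint angles; "qvel": joint speeds; "joint_efforts": joint torques, N m; "ee_pos": TCP position; "ee_rot": TCP orientation; "wrist_force": force on the tool from outside, world axes, zero at the start; "moment": the same for the moment, N m; "width": finger opening in m.
Only numpy, scipy, OpenCV 4.12 (cv2) and the standard library are available. Lean on these libraries where they do the work, as an engineer would, in place of code of your own. Each camera call takes 0.05 s, during which the arm holds its last target. There are 200 camera calls.

TASK

In the flight strip bay, drop the separator (the loose piece with the upright tab) fully down into the one gap between strip holders that is wide enough for it, and undo the clamp of the bay's end stop with its T-handle. Then push the stop up so that separator and holders close into one flush row against the bay's head block, and finish while still holding the stop firmly pressed against the row with the clamp left undone: I will do it up from my side. Leave the other things on the shelf where they are.

Things in the scene. Friction and masses are not known exactly. Their poses are not given: they have to be found in the camera images.
- bay: Flight strip bay: fixed grey steel tray, 178 mm wide over its flanges (x), 260 mm long (y). Origin: centre of its underside. Its +y axis runs along the bay to the fixed head block (inner face at y = +110 mm, top at z = 36 mm). Floor top at z = 18 mm. Side walls: inner faces at x = +-77 mm, tops at z = 34 mm.
- stop_face (a point): End stop: aluminium angle across the bay, sliding along it. Point: centre of its pressing face, 12 mm above the bay's floor; axes as the bay's. Upright plate 8 mm thick (y -8 to 0), 146 mm long, top 23 mm above the floor. Behind it the flat foot (7 mm above the floor, 38 mm deep) carries the T-handle, 27 mm behind the face; left and right of the handle fingers can push on the plate's back.
- stop (a joint): Travel of the end stop in m towards the head block (0 to 0.090). It starts at 0 to 0.012, and the row of four holders and the separator is solid at 0.062. Once free it slides with 1 to 2 N and does not spring back; while clamped it resists 20 N and more.
- clamp_grip (a point): Centre of the cross-bar of the clamp's T-handle on the end stop: black plastic bar 40 mm long (this point's x), 10 mm thick (y), 26 mm high (z 13 mm above and below this point; underside 42 mm, top 68 mm above the shelf), on a vertical post that is its turning axis. All else near it stays under 41 mm.
- clamp (a joint): Angle of the T-handle in rad, growing counterclockwise seen from above: 0 tight, 1.5 its loose end. It starts within 0 to 0.15, the bar nearly parallel to the bay's x axis; above 0.6 the stop is free, 0.8 or more counts as undone. It takes about 0.2 N m and stays where it is left.
- strip_a_mid (a point): Centre of a strip holder: grey plastic bar with blank paper on top, 150 mm long (x, across the bay), 26 mm wide (y), 12 mm high, 60 g, loose on the bay's floor. Holders a to d are alike; a, b, c lie in any order, d next to the stop. One gap between neighbours is about 32 mm wide, the others 17 mm or less.
- strip_b_mid (a point): Centre of a strip holder like strip_a.
- strip_c_mid (a point): Centre of a strip holder like strip_a.
- strip_d_mid (a point): Centre of the strip holder next to the stop, like strip_a.
- separator_tab (a point): Grasp point of the separator, on its upright tab, 34 mm above its underside. Tab 80 mm long (x), 10 mm thick (y), top 52 mm above the underside. Foot below: 140 mm long (x), 24 mm wide (y), 12 mm high. Grey plastic, about 120 g; it starts standing upright on the shelf beside the bay. Either way round will do.
- separator_foot (a point): Centre of the separator's underside, axes as separator_tab.
- spare_strip: A fifth strip holder lying on the shelf, not part of the job. Leave alone.
- binoculars: Black rubber-armoured binoculars lying flat, about 170 x 165 x 62 mm. Leave alone.
- torch: Olive steel torch lying on the shelf, 172 mm long, 54 mm across the head. Leave alone.
- ashtray: White enamel ashtray, 124 mm across, 28 mm high. Leave alone.
- tally_counter: Grey plastic tally counter, 48 mm across, 30 mm high. Leave alone.
- whistle: Brass signal whistle, about 50 mm long, 18 mm high. Leave alone.
- grease_pencil: Black grease pencil, 165 mm long, 8 mm thick. Leave alone.
There are look-alikes about, which are no part of the job. What is shaped like the part that bears separator_tab but pink or purple is not meant.

How it is judged (in metres and radians):
At the end, for the whole second after the job is handed in: Separator down on the bay's floor (2.5 mm), upright (0.08 rad), in the gap that was wide enough; four holders flat; row solid (stop within 2.5 mm of the closed length); clamp undone (0.8 rad or more); robot still pressing the stop on the last holder with over 3 N (z of separator_foot in the frame of bay between 0.015 and 0.0205 m and angle between separator_foot's own z axis and vertical below 0.08 rad and y of separator_foot in the frame of strip_a_mid between -0.0285 and -0.022 m and z of each of strip_a_mid, strip_b_mid, strip_c_mid, strip_d_mid in the frame of bay below 0.0275 m and value of joint stop between 0.0595 and 0.068 m and value of joint clamp above 0.8 rad and contact force between stop and strip_d above 3 N and contact force between any of the fingers, the arm and stop above 3 N); the arm keeps its last pose, push and grip.
It fails at once if another thing on the shelf is moved by more than 25 mm (distance of any of spare_strip, binoculars, torch, ashtray, tally_counter, whistle, grease_pencil from where it was at the start of the episode above 0.025 m).
It also fails if it takes over 67 s, if anything falls off the work surface, if the arm or the gripper's body presses on something with over 40 N, if the wrist force passes 120 N, or if a joint passes its speed limit or range.

## Working session

There is one attempt and no reset: what is moved stays moved. The work goes in short steps, Python scripts to look and compute and a tool call to move; the robot and the scene stay as the last step left them, time stands still between calls to the robot, and variables do not carry over. Pictures are saved under pics/ and viewed, about 8 in all and at most 12, crops included, and the job is handed in when it is done.

Besides the shell and the picture viewer there is one more tool, called after "Call:" by a JSON object that holds its "name" and its "arguments". step_arm: Moves the arm, as the interface text tells. Its arguments: {"type":"object","properties":{"moves":{"type":"string"},"newtons":{"type":"number"}},"required":["moves"]}

```bash
mkdir -p pics; cat > h.py <<'E'
import numpy as np, cv2, pickle
from cell import sense, eyes, job
def cap(n,tag):
    c=eyes.capture(n); cv2.imwrite(f'pics/{tag}.png',c['frame'][:,:,::-1]); pickle.dump(c,open(f'pics/{tag}.pkl','wb')); return c
def load(tag): return pickle.load(open(f'pics/{tag}.pkl','rb'))
def ray(c,u,v,z):
    h=c['frame'].shape[0]; f=h/2/np.tan(np.radians(c['vertical_fov'])/2)
    R=np.array(c['R']);t=np.array(c['t']); o=-R.T@t; d=R.T@np.array([(u-c['cx'])/f,(v-c['cy'])/f,1])
    return o+d*(z-o[2])/d[2]
def proj(c,X):
    h=c['frame'].shape[0]; f=h/2/np.tan(np.radians(c['vertical_fov'])/2)
    p=np.array(c['R'])@np.array(X)+np.array(c['t']); return p[:2]/p[2]*f+[c['cx'],c['cy']]
E
python3 - <<'E'
from h import *
np.set_printoptions(precision=4,suppress=True)
for n in ['scene','top']:
    c=cap(n,n+'0'); print(n,c['vertical_fov'],c['cx'],c['cy'],-np.array(c['R']).T@np.array(c['t']));print(np.array(c['R']))
a=cv2.imread('pics/top0.png'); cv2.imwrite('pics/top0b.png',cv2.resize(a,(800,600),interpolation=cv2.INTER_CUBIC))
a=cv2.imread('pics/scene0.png'); cv2.imwrite('pics/scene0b.png',cv2.resize(a,(800,600),interpolation=cv2.INTER_CUBIC))
print(sense())
E
```

```text
scene 53.362429387211606 263.3034964849215 189.91322590794704 [0.9573 0.4791 0.9772]
[[-0.7858  0.6184  0.0042]
 [ 0.4931  0.6306 -0.5994]
 [-0.3733 -0.469  -0.8004]]
top 56.341240441542794 250.26494177343315 202.612511291484 [ 0.3299 -0.0543  1.4133]
[[-0.0115 -0.9999 -0.0065]
 [-0.9885  0.0124 -0.151 ]
 [ 0.1511  0.0047 -0.9885]]
{'time': 0.1, 'q': array([68.1869, 18.4334, -4.016 , 83.1679,  1.2938, 78.5407, -3.2613]), 'qvel': array([-0.0093, -0.1824, -0.0513, -0.2702,  0.0777,  0.0861,  0.081 ]), 'joint_efforts': array([ -0.0009, -49.2571,  -0.4061, -31.34  ,  -0.0641,   0.0395,
         0.0001]), 'ee_pos': array([ 0.2498, -0.5996,  0.2216]), 'ee_rot': array([179.9959,   0.0968, -67.3785]), 'wrist_force': array([ 0.4476, -0.2816, -0.3894]), 'moment': array([-0.0053,  0.0038,  0.0268]), 'width': 0.08705046115494537}
```

View pics/top0b.png

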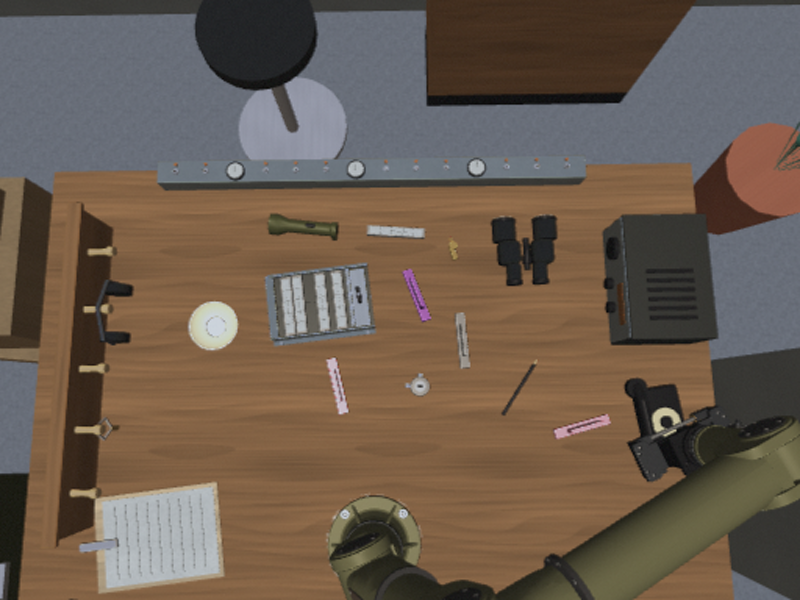

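View pics/scene0b.png

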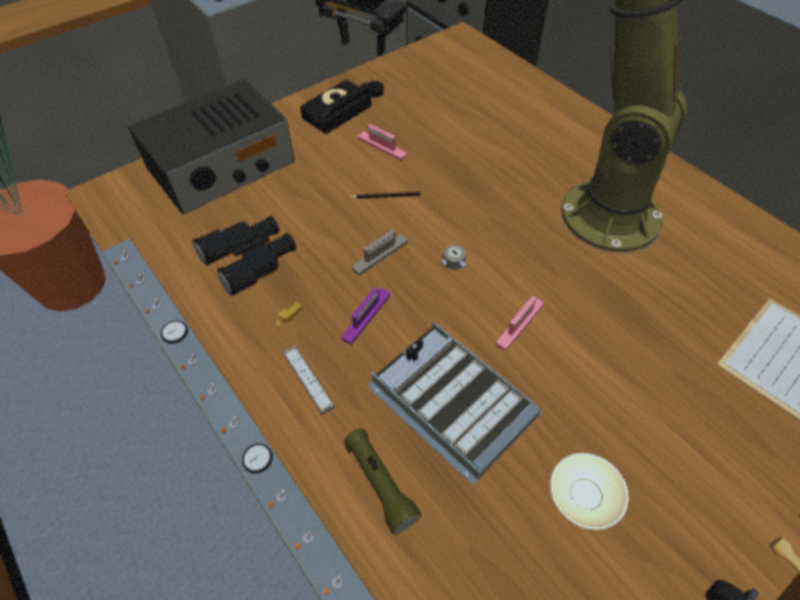

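The top view shows the bay at about (320,304), with its head block to the left and the stop and T-handle at (358,295). The grey separator is at (462,340). The pink and purple pieces are look-alikes. The wide gap seems to be in the middle, at about (308,302).

```bash
python3 - <<'E'
from h import *
np.set_printoptions(precision=4,suppress=True)
c=load('top0');s=load('scene0');k=.64
for n,u,v,z in [('sep a',459,314,.012),('sep b',465,366,.012),('sepmid',462,340,.03),('h',358,295,.068),('c1',267,277,.034),('c2',366,266,.034),('c3',374,332,.034),('c4',274,343,.034),('gap',307,302,.03)]:
    print(n,ray(c,u*k,v*k,z))
for n,u,v,z in [('sep a',356,271,.012),('sep b',406,240,.012),('h',413,349,.068)]:
    print(n,ray(s,u*k,v*k,z))
a=c['frame'][:,:,::-1][155:250,160:320]; cv2.imwrite('pics/crop1.png',cv2.resize(a,(800,475),interpolation=cv2.INTER_CUBIC))
a=s['frame'][:,:,::-1][190:310,210:360]; cv2.imwrite('pics/crop2.png',cv2.resize(a,(750,600),interpolation=cv2.INTER_CUBIC))
E
```

```text
sep a [ 0.5485 -0.2197  0.012 ]
sep b [ 0.4171 -0.2307  0.012 ]
sepmid [ 0.4804 -0.2231  0.03  ]
h [0.5899 0.0322 0.068 ]
c1 [0.6456 0.2639 0.034 ]
c2 [0.6708 0.014  0.034 ]
c3 [ 0.5026 -0.005   0.034 ]
c4 [0.4782 0.2428 0.034 ]
gap [0.581  0.1628 0.03  ]
sep a [ 0.5567 -0.2104  0.012 ]
sep b [ 0.421  -0.2148  0.012 ]
h [0.6031 0.0397 0.068 ]
```

View pics/crop1.png

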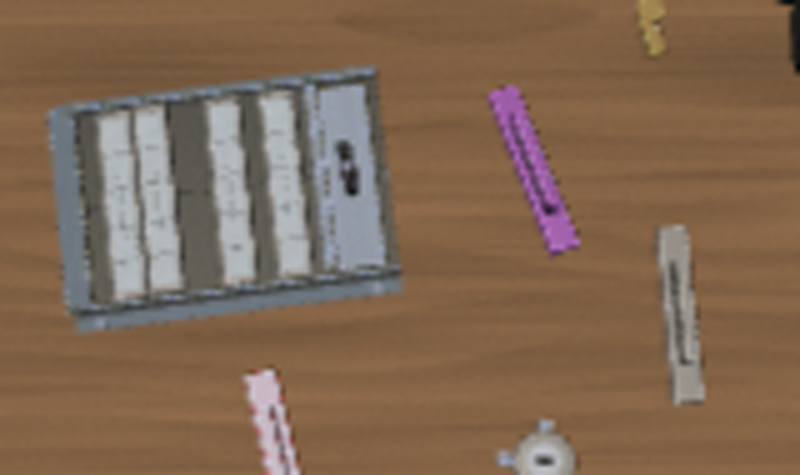

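Call:
{"name": "step_arm", "arguments": {"moves": "0.6 1 0 0 0 -0.4 87;0.6 1 0 0 0 -0.4 87;0.6 1 0 0 0 -0.4 87;0.6 1 0 0 0 -0.4 87;0.6 1 0 0 0 -0.4 87;0.6 1 0 0 0 -0.4 87;0.6 1 0 0 0 -0.4 87;0.6 1 0 0 0 -0.4 87;0.6 1 0 0 0 -0.4 87;0.6 1 0 0 0 -0.5 87;0.6 1 0 0 0 0 87;0.6 1 0 0 0 0 87"}}

```text
time: 1.3
ee_pos: [0.4662, -0.2386, 0.2223]
ee_rot: [180.0, 0.0, -86.2]
wrist_force: [0.1, -0.6, 1.4]
width: 0.0868
```

Call:
{"name": "step_arm", "arguments": {"moves": "0.4 0.5 0 0 0 0 87;0 0 0 0 0 0 87;0 0 0 0 0 0 87;0 0 0 0 0 0 87"}}

```text
time: 1.7
ee_pos: [0.477, -0.2266, 0.2223]
ee_rot: [179.9, -0.0, -86.3]
wrist_force: [-0.4, -0.7, 0.8]
width: 0.0869
```

```bash
python3 - <<'E'
from h import *
np.set_printoptions(precision=4,suppress=True)
c=cap('wrist','w1'); print(-np.array(c['R']).T@np.array(c['t']),c['vertical_fov']); s=sense(); print(s['ee_pos'],s['ee_rot'])
print(proj(c,[.485,-.218,.012]))
E
```

```text
[ 0.5615 -0.2207  0.3837] 71.58556162711906
[ 0.477  -0.2266  0.2223] [179.9515  -0.0161 -86.3301]
[252.143  158.0203]
```

View pics/w1.png

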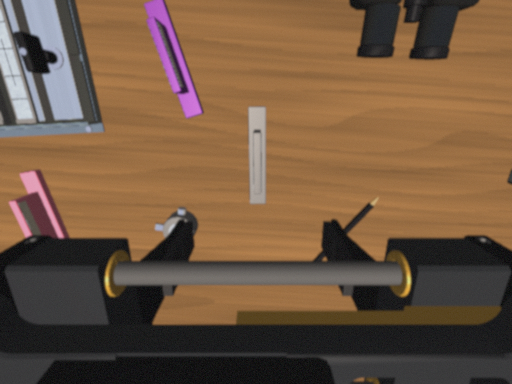

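The wrist view shows the separator at rows 107–203, columns 249–267, close to upright in the image.

```bash
python3 - <<'E'
from h import *
np.set_printoptions(precision=4,suppress=True)
c=load('w1'); f=c['frame']; hsv=cv2.cvtColor(f,cv2.COLOR_RGB2HSV)
m=((hsv[...,1]<60)).astype(np.uint8); r=np.zeros_like(m); r[95:215,235:285]=m[95:215,235:285]
cs,_=cv2.findContours(r,0,2); q=max(cs,key=cv2.contourArea); b=cv2.boxPoints(cv2.minAreaRect(q)); print(b)
P=np.array([ray(c,*p,.012) for p in b]); print(P, P.mean(0)); 
d=[P[1]-P[0],P[2]-P[1]]; d=max(d,key=np.linalg.norm); print(np.linalg.norm(d),np.degrees(np.arctan2(d[1],d[0])))
E
```

```text
[[248. 107.]
 [265. 107.]
 [265. 203.]
 [248. 203.]]
[[ 0.5537 -0.2085  0.012 ]
 [ 0.5551 -0.2312  0.012 ]
 [ 0.4181 -0.2411  0.012 ]
 [ 0.4165 -0.2157  0.012 ]] [ 0.4859 -0.2241  0.012 ]
0.1373531040332389 -175.84731457922734
```

Call:
{"name": "step_arm", "arguments": {"moves": "0.3 0.07 -1 0 0 0.2 60;0 0 -1 0 0 0 50;0 0 -1 0 0 0 50;0 0 -1 0 0 0 50;0 0 -1 0 0 0 50;0 0 -1 0 0 0 50;0 0 -0.5 0 0 0 50;0 0 -0.23 0 0 0 50;0 0 0 0 0 0 50"}}

```text
time: 2.65
ee_pos: [0.4867, -0.2234, 0.0205]
ee_rot: [180.0, 0.0, -85.3]
wrist_force: [-0.7, -0.2, 0.8]
width: 0.0501
```

Call:
{"name": "step_arm", "arguments": {"moves": "0 0 0 0 0 0 0;0 0 0 0 0 0 0;0 0 0 0 0 0 0;0 0 0 0 0 0 0;0 0 0 0 0 0 0;0 0 0 0 0 0 0", "newtons": 25}}

```text
time: 3.25
ee_pos: [0.4872, -0.2233, 0.021]
ee_rot: [-180.0, -0.0, -85.3]
wrist_force: [-0.2, -0.9, -0.6]
width: 0.0101
```

Call:
{"name": "step_arm", "arguments": {"moves": "0 0 1 0 0 0 0;0 0 1 0 0 0 0;0 0.5 1 0 0 0 0;0 1 1 0 0 0 0;0 1 1 0 0 0 0;0 1 1 0 0 0 0;0 1 0.7 0 0 0 0;0 1 0 0 0 0 0;0 1 0 0 0 0 0;0 1 0 0 0 0 0;0 1 0 0 0 0 0;0 1 0 0 0 0 0"}}

```text
time: 4.45
ee_pos: [0.4865, 0.0633, 0.2215]
ee_rot: [180.0, -0.0, -85.3]
wrist_force: [0.1, -0.4, -1.5]
width: 0.0097
```

Call:
{"name": "step_arm", "arguments": {"moves": "0 1 0 0 0 0 0;0 1 0 0 0 0 0;0 0.6 0 0 0 0 0;0 0 0 0 0 0 0;0 0 0 0 0 0 0;0 0 0 0 0 0 0"}}

```text
time: 5.05
ee_pos: [0.4871, 0.1384, 0.2214]
ee_rot: [180.0, -0.1, -85.4]
wrist_force: [-0.2, 0.3, -1.3]
width: 0.0096
```

```bash
python3 - <<'E'
from h import *
np.set_printoptions(precision=4,suppress=True)
c=cap('wrist','w2'); s=sense(); print(s['ee_pos'],s['ee_rot'],s['width'])
a=c['frame'][:,:,::-1][0:288]; cv2.imwrite('pics/w2b.png',cv2.resize(a,(800,450),interpolation=cv2.INTER_CUBIC))
E
```

```text
[0.4871 0.1384 0.2215] [179.9755  -0.045  -85.3907] 0.009880954096013733
```

View pics/w2b.png

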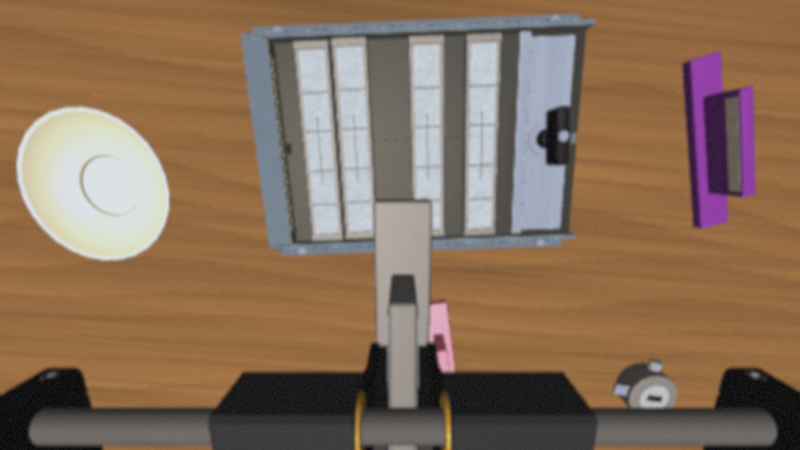

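The wrist view shows the bay well. Holders have their top edges at columns 293–328, 333–366, 409–444 and 468–501, so the wide gap is at 366–409. The handle pivot is at (563,136) and the separator is held straight.

```bash
python3 - <<'E'
from h import *
np.set_printoptions(precision=4,suppress=True)
c=load('w2'); k=.64; g=cv2.cvtColor(c['frame'],cv2.COLOR_RGB2GRAY).astype(float)
yaw=None
# edges of strips at several rows, plane z=.030
E={}
for v in (45,70,95,115):
    row=cv2.GaussianBlur(g,(1,5),0)[int(v)]; r=row[160:345]
    up=[i+160 for i in range(len(r)-1) if r[i]<145<=r[i+1]]; dn=[i+160 for i in range(len(r)-1) if r[i]>=145>r[i+1]]
    print(v,'up',up,'dn',dn)
def P(u,v,z): return ray(c,u*k,v*k,z)
pts={n:P(*x,.030) for n,x in dict(s2top=(367,39),s2mid=(374,190),s3top=(409,37),s3mid=(415,190),s3topr=(444,36),s3botr=(444,234),s4topr=(501,34),s4botr=(495,234),s1tl=(293,42),s1bl=(312,240)).items()}
for n in pts: print(n,pts[n])
W={n:P(*x,.034) for n,x in dict(br=(576,36),bl=(272,40),fl=(294,240),fr=(570,236)).items()}
for n in W: print(n,W[n])
print('pivot',P(563,136,.068)); print('bar',P(563,107,.068),P(560,163,.068))
for n,x in dict(t=(511,36),b=(513,235)).items(): print('platefront',P(*x,.041))
for v in [(376,200),(431,200),(431,320)]: print('sepfoot corner',P(*v,.2215-.0205+.012))
E
```

```text
45 up [189, 213, 262, 298, 331] dn [210, 234, 282, 318]
70 up [192, 215, 262, 298, 330] dn [212, 235, 282, 317]
95 up [194, 217, 263, 298, 329] dn [214, 237, 282, 317]
115 up [196, 218, 263, 297, 328] dn [215, 238, 283, 316]
s2top [0.6538 0.1786 0.03  ]
s2mid [0.5451 0.167  0.03  ]
s3top [0.6576 0.1476 0.03  ]
s3mid [0.5478 0.1332 0.03  ]
s3topr [0.6604 0.1217 0.03  ]
s3botr [0.5135 0.1054 0.03  ]
s4topr [0.665  0.0797 0.03  ]
s4botr [0.517 0.062 0.03 ]
s1tl [0.6475 0.2335 0.03  ]
s1bl [0.4993 0.2174 0.03  ]
br [0.6671 0.0254 0.034 ]
bl [0.6467 0.2479 0.034 ]
fl [0.4989 0.2317 0.034 ]
fr [ 0.521  -0.0003  0.034 ]
pivot [0.5958 0.0334 0.068 ]
bar [0.6145 0.0371 0.068 ] [0.5776 0.0319 0.068 ]
platefront [0.6615 0.0744 0.041 ]
platefront [0.519  0.0497 0.041 ]
sepfoot corner [0.555 0.155 0.213]
sepfoot corner [0.5567 0.133  0.213 ]
sepfoot corner [0.5054 0.1278 0.213 ]
```

Call:
{"name": "step_arm", "arguments": {"moves": "1 0.2 -0.3 0 0 0.28 0;1 0.2 -0.6 0 0 0 0;1 0.15 -1 0 0 0 0;0.15 0 -1 0 0 0 0;0 0 -1 0 0 0 0;0 0 -0.9 0 0 0 0;0 0 0 0 0 0 0;0 0 0 0 0 0 0;0 0 0 0 0 0 0"}}

```text
time: 6.0
ee_pos: [0.5829, 0.1565, 0.0797]
ee_rot: [-179.8, 0.0, -84.0]
wrist_force: [-0.2, -0.6, -0.6]
width: 0.0099
```

```bash
python3 - <<'E'
from h import *
np.set_printoptions(precision=4,suppress=True)
c=cap('top','t3'); d=cap('scene','s3');w=cap('wrist','w3'); s=sense(); print(s['ee_pos'],s['ee_rot'],s['width'])
a=d['frame'][:,:,::-1][190:320,220:360]; w=w['frame'][:,:,::-1][:288]
a=cv2.resize(a,(560,520),interpolation=cv2.INTER_CUBIC);w=cv2.resize(w[60:260,130:360],None,fx=1.04,fy=2.6)
cv2.imwrite('pics/m3.png',np.hstack([a,w]))
E
```

```text
[0.5826 0.1567 0.0795] [-179.8362   -0.0097  -83.9893] 0.009705009098344895
```

View pics/m3.png

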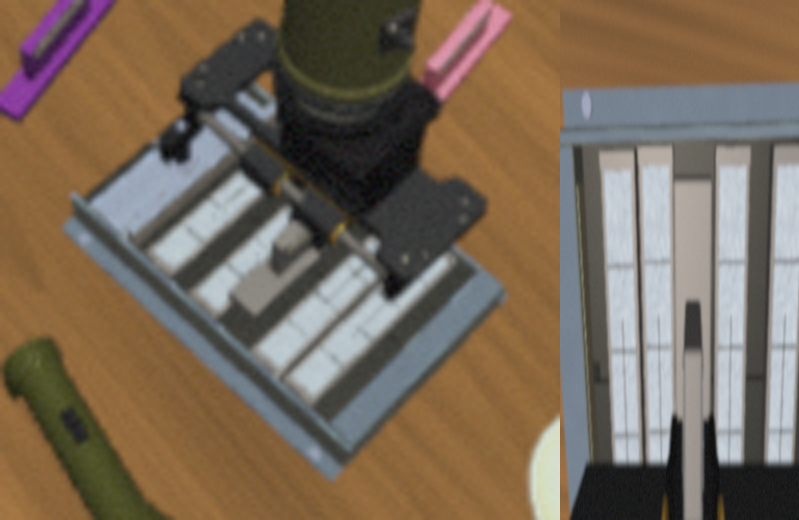

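The separator hovers aligned over the wide gap. In the right panel its foot end is at columns 675–712 and the gap at 672–716.

```bash
python3 - <<'E'
from h import *
np.set_printoptions(precision=4,suppress=True)
c=load('w3'); U=lambda x:130+(x-560)/1.04; V=lambda y:60+y/2.6
th=np.radians(5.9); ex=np.array([np.cos(th),np.sin(th)]);ey=np.array([-np.sin(th),np.cos(th)])
for n,x,y,z in [('foot',675,180,.071),('foot',712,180,.071),('gapL',672,150,.030),('gapR',716,150,.030),('gapL2',677,400,.03),('gapR2',717,400,.03)]:
    p=ray(c,U(x),V(y),z); print(n,p, 'bay x,y rel:',ex@p[:2],ey@p[:2])
print('tcp',ey@np.array([.5826,.1567]),ex@np.array([.5826,.1567]))
E
```

```text
foot [0.6495 0.1749 0.071 ] bay x,y rel: 0.6640337395229988 0.10722213299760018
foot [0.6518 0.1527 0.071 ] bay x,y rel: 0.6640593872568017 0.0848816031296863
gapL [0.6539 0.18   0.03  ] bay x,y rel: 0.6689245780450364 0.1118431992683997
gapR [0.6573 0.1477 0.03  ] bay x,y rel: 0.6689612409612913 0.07930803349156305
gapL2 [0.5744 0.1694 0.03  ] bay x,y rel: 0.5887978823657454 0.10942447509740912
gapR2 [0.5779 0.1364 0.03  ] bay x,y rel: 0.5888416322579384 0.07632424228983342
tcp 0.09598299951001121 0.5956214517670273
```

Call:
{"name": "step_arm", "arguments": {"moves": "0 -0.05 -0.4 0 0 0.12 0;0 0 -0.4 0 0 0 0;0 0 -0.3 0 0 0 0;0 0 -0.2 0 0 0 0;0 0 0 0 0 0 0;0 0 0 0 0 0 0"}}

```text
time: 6.75
ee_pos: [0.5809, 0.155, 0.0386]
ee_rot: [179.9, -0.0, -83.4]
wrist_force: [-3.1, -1.4, 4.1]
width: 0.01
```

Call:
{"name": "step_arm", "arguments": {"moves": "0 0 0 0 0 0 45;0 0 0 0 0 0 45;0 0 0 0 0 0 45;0 0 1 0 0 0 45;0 0 1 0 0 0 45;0 0 0.7 0 0 0.3 45"}}

```text
time: 7.35
ee_pos: [0.5822, 0.1555, 0.1215]
ee_rot: [-179.9, 0.0, -82.0]
wrist_force: [0.9, -0.4, 1.0]
width: 0.0435
```

Call:
{"name": "step_arm", "arguments": {"moves": "0.25 -1 0 0 0 0 45;0.25 -1 0 0 0 0 45;0 -1 0 0 0 0 45;0 -1 0 0 0 0 45;0 0 0 0 0 0 45;0 0 0 0 0 0 45;0 0 0 0 0 0 45"}}

```text
time: 8.05
ee_pos: [0.5964, 0.0367, 0.1197]
ee_rot: [-180.0, 0.1, -82.0]
wrist_force: [-0.6, 0.3, 0.3]
width: 0.0449
```

```bash
python3 - <<'E'
from h import *
np.set_printoptions(precision=4,suppress=True)
d=cap('scene','s4');w=cap('wrist','w4'); s=sense(); print(s['ee_pos'],s['ee_rot'],s['width'])
a=d['frame'][:,:,::-1][190:320,220:360]; w=w['frame'][:,:,::-1][40:310,40:380]
a=cv2.resize(a,(400,372),interpolation=cv2.INTER_CUBIC);w=cv2.resize(w,(400,318))
o=np.zeros((372,800,3),np.uint8);o[:,:400]=a;o[:318,400:]=w;cv2.imwrite('pics/m4.png',o)
E
```

```text
[0.5964 0.0369 0.1198] [-179.9832    0.0336  -81.9052] 0.04486495686113998
```

View pics/m4.png

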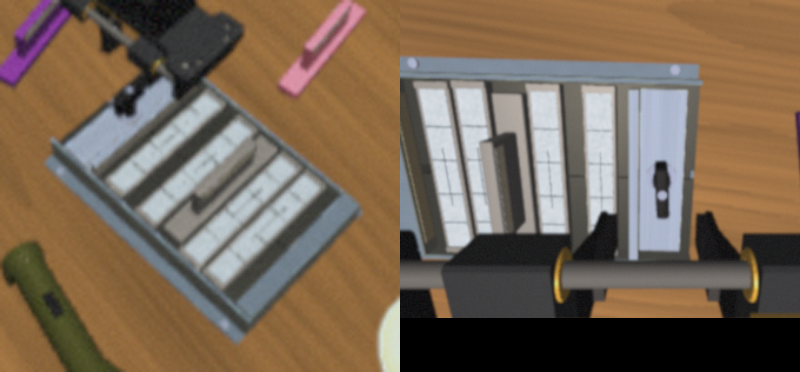

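The separator sits flat in the wide gap. The handle pivot is at (662,195) in the right panel.

```bash
python3 - <<'E'
from h import *
np.set_printoptions(precision=4,suppress=True)
c=load('w4')
g=cv2.cvtColor(c['frame'],cv2.COLOR_RGB2GRAY)
print(ray(c,262.7,205.7,.068),ray(c,262.7,178.5,.068),ray(c,262.7,223.5,.068))
r=np.zeros_like(g); r[165:240,245:285]=(g[165:240,245:285]<70)
print([(v+165,np.nonzero(x)[0].min(),np.nonzero(x)[0].max()) for v,x in enumerate(r[165:240]) if x.any()][::4])
E
```

```text
[0.5965 0.0331 0.068 ] [0.6205 0.0366 0.068 ] [0.5799 0.0306 0.068 ]
[(178, np.int64(258), np.int64(265)), (182, np.int64(257), np.int64(266)), (186, np.int64(257), np.int64(266)), (190, np.int64(256), np.int64(267)), (194, np.int64(256), np.int64(268)), (198, np.int64(257), np.int64(267)), (202, np.int64(258), np.int64(267)), (212, np.int64(259), np.int64(267)), (216, np.int64(259), np.int64(267)), (220, np.int64(259), np.int64(267)), (224, np.int64(262), np.int64(265))]
```

Call:
{"name": "step_arm", "arguments": {"moves": "0.03 -0.12 -1 0 0 0 45;0 0 -1 0 0 0 45;0 0 -0.45 0 0 0 45;0 0 0 0 0 0 45;0 0 0 0 0 0 0;0 0 0 0 0 0 0;0 0 0 0 0 0 0;0 0 0 0 0 0 0;0 0 0 0 0 0 0;0 0 0 0 0 0 0", "newtons": 20}}

```text
time: 9.15
ee_pos: [0.5976, 0.0325, 0.0468]
ee_rot: [-180.0, 0.0, -82.0]
wrist_force: [-0.5, 1.7, 1.7]
width: 0.0101
```

Call:
{"name": "step_arm", "arguments": {"moves": "0 0 0 0 0 1 0;0 0 0 0 0 1 0;0 0 0 0 0 1 0;0 0 0 0 0 1 0;0 0 0 0 0 0 0"}}

```text
time: 9.65
ee_pos: [0.5977, 0.0328, 0.047]
ee_rot: [-179.9, 0.1, -63.7]
wrist_force: [-2.6, 2.8, 6.6]
width: 0.0104
```

Call:
{"name": "step_arm", "arguments": {"moves": "0 0 0 0 0 1 0;0 0 0 0 0 1 0;0 0 0 0 0 1 0;0 0 0 0 0 1 0;0 0 0 0 0 1 0;0 0 0 0 0 1 0;0 0 0 0 0 1 0;0 0 0 0 0 1 0;0 0 0 0 0 1 0;0 0 0 0 0 1 0;0 0 0 0 0 0 0"}}

```text
time: 10.75
ee_pos: [0.5976, 0.0314, 0.0471]
ee_rot: [180.0, -0.0, -17.9]
wrist_force: [-2.5, 1.3, 7.1]
width: 0.0097
```

Call:
{"name": "step_arm", "arguments": {"moves": "0 0 0 0 0 0 70;0 0 0 0 0 0 70;0 0 0 0 0 0 70;0 0 1 0 0 0 70;0 0 1 0 0 1 70;0 0 0.5 0 0 1 70;0 0 0 0 0 1 70;0 0 0 0 0 1 70;0 0 0 0 0 1 70;0 0 0 0 0 0.2 70;0 0 0 0 0 0 70"}}

```text
time: 11.85
ee_pos: [0.5973, 0.0313, 0.1209]
ee_rot: [180.0, 0.0, 5.9]
wrist_force: [0.6, -0.2, -0.2]
width: 0.0698
```

```bash
python3 - <<'E'
from h import *
np.set_printoptions(precision=4,suppress=True)
d=cap('scene','s5');w=cap('wrist','w5');t=cap('top','t5'); s=sense(); print(s['ee_pos'],s['ee_rot'],s['width'])
a=d['frame'][:,:,::-1][190:320,220:360]; w=w['frame'][:,:,::-1]
a=cv2.resize(a,(400,372),interpolation=cv2.INTER_CUBIC);w=cv2.resize(w,(400,300))
o=np.zeros((372,800,3),np.uint8);o[:,:400]=a;o[:300,400:]=w;cv2.imwrite('pics/m5.png',o)
E
```

```text
[0.5973 0.0314 0.1211] [179.9934   0.0035   5.8913] 0.06981271926756988
```

View pics/m5.png

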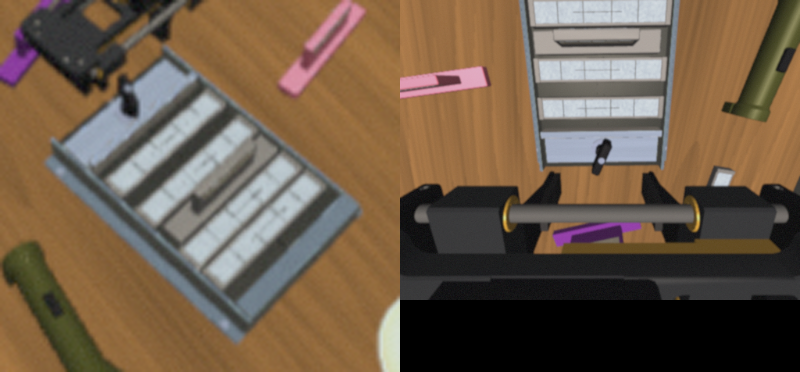

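Call:
{"name": "step_arm", "arguments": {"moves": "0 -0.03 -1 0 0 0 70;0 0 -1 0 0 0 70;0 0 -0.7 0 0 0 70;0 0 -0.25 0 0 0 70;0 0 0 0 0 0 70;0 0 0 0 0 0 70"}}

```text
time: 12.6
ee_pos: [0.5982, 0.0309, 0.0338]
ee_rot: [-180.0, -0.1, 6.0]
wrist_force: [1.4, -0.4, -0.4]
width: 0.0701
```

Call:
{"name": "step_arm", "arguments": {"moves": "0 0 -0.12 0 0 0 70;-0.02 0.2 0 0 0 0 70;-0.02 0.2 0 0 0 0 70;-0.02 0.2 0 0 0 0 70;-0.02 0.2 0 0 0 0 70;0 0 0 0 0 0 70;0 0 0 0 0 0 70"}}

```text
time: 13.3
ee_pos: [0.5948, 0.0555, 0.0291]
ee_rot: [-180.0, -0.0, 6.0]
wrist_force: [-0.9, 1.3, 0.3]
width: 0.0699
```

Call:
{"name": "step_arm", "arguments": {"moves": "-0.02 0.2 0 0 0 0 70;-0.02 0.2 0 0 0 0 70;-0.02 0.2 0 0 0 0 70;-0.02 0.2 0 0 0 0 70;0 0 0 0 0 0 70"}}

```text
time: 13.8
ee_pos: [0.5921, 0.0799, 0.029]
ee_rot: [-180.0, 0.0, 6.0]
wrist_force: [-0.2, -0.3, -0.5]
width: 0.0701
```

```bash
python3 - <<'E'
from h import *
d=cap('scene','s6');w=cap('wrist','w6'); s=sense(); print(s['ee_pos'],s['wrist_force'])
a=d['frame'][:,:,::-1][190:320,220:360]; w=w['frame'][:,:,::-1][0:260,150:390]
a=cv2.resize(a,(440,409),interpolation=cv2.INTER_CUBIC);w=cv2.resize(w,(360,390))
o=np.zeros((409,800,3),np.uint8);o[:,:440]=a;o[:390,440:]=w;cv2.imwrite('pics/m6.png',o)
E
```

```text
[0.59252177 0.07981616 0.02913921] [-0.17378604 -0.2933534   0.16794463]
```

View pics/m6.png

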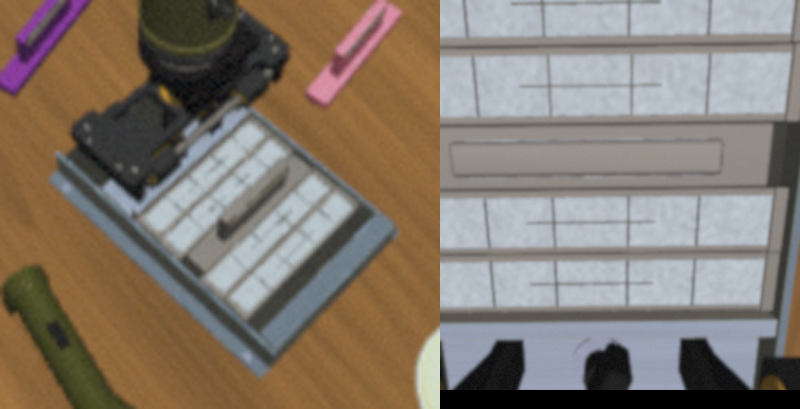

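The row is closed up and moving as one, with a gap of about 15–20 mm left at the head block.

Call:
{"name": "step_arm", "arguments": {"moves": "-0.02 0.15 0 0 0 0 70;-0.02 0.15 0 0 0 0 70;-0.02 0.15 0 0 0 0 70;0 0 0 0 0 0 70"}}

```text
time: 14.3
ee_pos: [0.591, 0.0933, 0.0292]
ee_rot: [-179.9, -0.1, 6.0]
wrist_force: [1.1, -0.9, -0.6]
width: 0.0701
```

Call:
{"name": "step_arm", "arguments": {"moves": "-0.01 0.08 0 0 0 0 70;-0.01 0.08 0 0 0 0 70;0 0 0 0 0 0 70"}}

```text
time: 14.6
ee_pos: [0.5907, 0.0957, 0.0292]
ee_rot: [179.9, -0.0, 5.9]
wrist_force: [1.7, -6.2, 1.3]
width: 0.0698
```

Call:
{"name": "step_arm", "arguments": {"moves": "-0.01 0.08 0 0 0 0 70;-0.01 0.08 0 0 0 0 70;0 0 0 0 0 0 70"}}

```text
time: 14.9
ee_pos: [0.5906, 0.0957, 0.0291]
ee_rot: [179.5, 0.0, 5.8]
wrist_force: [0.3, -14.1, 3.2]
width: 0.0699
```

Call:
{"name": "step_arm", "arguments": {"moves": "0 0 0 0 0 0 70;0 0 0 0 0 0 70;0 0 0 0 0 0 70;0 0 0 0 0 0 70;0 0 0 0 0 0 70"}}

```text
time: 15.4
ee_pos: [0.5906, 0.0957, 0.0292]
ee_rot: [179.5, 0.0, 5.8]
wrist_force: [1.9, -12.6, 2.8]
width: 0.0697
```

```bash
python3 - <<'E'
from h import *
d=cap('scene','s7');w=cap('wrist','w7'); s=sense(); print(s['ee_pos'],s['wrist_force'])
a=d['frame'][:,:,::-1][190:320,220:360]; w=w['frame'][:,:,::-1][0:260,130:390]
a=cv2.resize(a,(440,409),interpolation=cv2.INTER_CUBIC);w=cv2.resize(w,(360,360))
o=np.zeros((409,800,3),np.uint8);o[:,:440]=a;o[:360,440:]=w;cv2.imwrite('pics/m7.png',o)
E
```

```text
[0.59066885 0.09578929 0.0291851 ] [  1.24475995 -12.50575545   1.62357613]
```

View pics/m7.png

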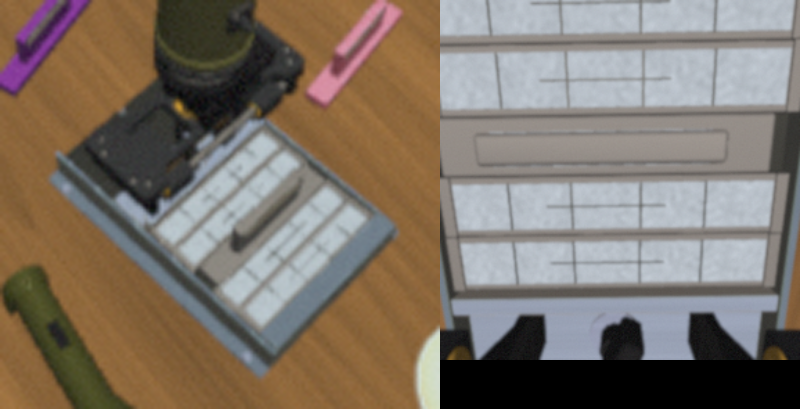

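```bash
python3 -c "
from h import *
print(job.job_done())"
```

```text
the job is handed in; nothing more can be done
None
```

The job is handed in at about 15.5 s of the 67 s allowed, with the arm still pressing the stop. No verdict came back.

- **Separator:** It is down in the wide gap and looks flat and upright in the pictures. The tool height on release (38.6 mm, about 39 expected) also fits it resting on the bay's floor.
- **Clamp:** I gripped the T-handle and turned it about 64° (1.12 rad) counterclockwise. It looked undone in the pictures, and the fingers straddle the bar without touching it.
- **Row:** I pushed with the fingers on the plate's back, either side of the handle, until the row stopped against the head block. The tool no longer advanced while the force went from 6 to 14 N, then held steady at about 12.5 N. The last pictures show no visible gaps in the row.
- **Other things on the shelf:** I did not touch any of them on purpose, but I did not compare their positions before and after.

I could not read the stop and clamp joint values directly; both are inferred from the tool's motion, the force and the pictures. No check failed or disagreed.

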